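Centre a sample vial on the balance pan and take the reading

TASK

The small amber vial with the white cap stands off-centre on the round pan of the lab balance. Nudge it gently with the fingertips, without gripping, lifting or tipping it and without leaning on the pan, until it stands upright inside the ring marked round the pan's centre. Only then press the balance's green key fully down, let it go, and leave the vial centred and the other things on the bench as they were.

Things in the scene. Friction and masses are not known exactly. Their poses are not given: they have to be found in the camera images.
- vial: amber glass vial with white screw cap and a pale label, the one standing on the balance pan; origin at the centre of its underside, z up its axis. 61 mm tall; flat foot only 22 mm across, then a bevel to the 28 mm round body from 5 to 42 mm up; cap 24 mm across from 47 to 61 mm up. About 40 g (it varies). It slides when pushed low, within about 12 mm of the pan, and tips over when pushed high. Pushes on it of more than 10 N are too rough.
- pan_center (a point): centre of the upper face of the balance's round metal pan, where the vial's foot must come to stand. Pan 80 mm across, 4 mm thick, rigid, its upper face 62 mm above the bench and 14 mm above the balance's housing. A dark ring of 40 mm diameter with a dot in its centre is marked on it: the 28 mm vial must stand inside the ring. The turn of this frame about z means nothing.
- balance: white balance housing, fixed to the bench, 230 mm (x) by 170 mm (y) by 48 mm high; origin at the centre of its underside; the pan is centred 45 mm towards its own +x, the blue panel with the display and the green key on its -x end, which faces the robot.
- key_top (a point): centre of the top of the round green key (24 mm across) on the balance's blue panel, pressed straight down; a spring key that returns by itself.
- key (a joint): how far the green key is down, in m: 0 up, 0.005 fully down, which takes about 3 N; it counts as pressed beyond 0.004.
- spare_vial_a: bystander: vial of the same shape with a blue cap on the bench beside the balance, 61 mm tall, 28 mm across; origin at its underside.
- spare_vial_b: bystander: second vial with a blue cap beside the first, same size; origin at its underside.
- cal_weight: bystander: brass calibration weight with a knob on the bench beside the balance, 28 mm across, 48 mm tall; origin at its underside.
- marker: bystander: blue marker pen lying on the bench, 14 mm thick, 120 mm long along its x; origin at the middle of its underside.
- tub: bystander: clear plastic tub, 100 mm across, 110 mm tall; origin at its underside.
- reagent: bystander: amber reagent bottle with a blue cap, 56 mm across, 110 mm tall; origin at its underside.

How it is judged:
By the outcome, as a careful person would: the job done as asked, in the order asked, and still so for the second after the job is handed in, with the robot touching nothing.
It also fails if it takes over 42 s, if anything falls off the work surface, if the arm or the gripper's body presses on something with over 40 N, if the wrist force passes 120 N, or if a joint passes its speed limit or range.

ROBOT

A 6-joint arm with a two-finger parallel gripper is mounted at the origin on the work surface. World frame = base frame: x ahead of the robot, y to its left, z up, the work surface at z = 0. Lengths are in mm, angles in rad, forces in N, time in s.
With the tool pointing down it reaches from about 375 to 975 mm from the base axis. Payload 3.8 kg.
Tool frame: the origin (TCP) lies midway between the tips of the shut fingers; the grasp point (between the pads) lies 19 mm behind it (r.pinch_z is the distance from the TCP to the grasp point, in mm); z points along the fingers, y is the line along which they close (so a half turn about z gives the same grasp; the last joint's range is limited). The gripper opens to 88 mm and grips with 3 to 60 N. Pads are 18 mm wide; open, the fingers measure 123 mm over their backs; the gripper's body (75 mm by 187 mm) begins 45 mm behind the grasp point.
Start: joints at [-1.326, 0.264, 1.604, -0, 1.274, -0.037], TCP at [187.702, -648.372, 238.706] pointing down, gripper open.
Joint ranges: [-2.63, 2.63], [-0.94, 2.18], [0.31, 2.57], [-1.31, 4.45], [0, 2.66], [-2.55, 2.55]. Speed limits (rad/s): [2.57, 2.57, 3.14, 3.14, 3.14, 3.14].

INTERFACE

Orientations are given as a unit quaternion [x, y, z, w].
In Python, from station import status, vision, r gives the robot as it stands.
- The arm moves only by the tool step_arm, never from a script. Its argument "plan" is one flat list of numbers, 6 for each row, row after row: the shift along the tool's x, y, z normalised to -1 to 1, where 1 is 200 mm, then the turn, a rotation vector about the tool's x, y, z normalised to -1 to 1, where 1 is 45 degrees. In form: [tx, ty, tz, wx, wy, wz, tx, ty, tz, wx, wy, wz, ...]. A call has 1 to 5 rows; each row is the pose to reach, as a shift and turn from the pose commanded when the call began, along the tool's axes at that moment; what a row does not reach only later rows make up. A row lasts 1/8 s, in which the tool goes at most 62.5 mm and 10.7 degrees, less where a joint would pass 70% of its speed; a pose out of reach is approached as far as the arm can. A call with a number of a shift or a turn outside -1 to 1 is refused whole. A call with a gripper value outside its range is refused whole. "claw" is the opening, from -1 (shut) to 1 (fully open), set as the call begins (left out, the last holds). The fingers move at their own pace and stop on an object; "grip_force" is the grip in N (left out, the last holds). Time passes only in rows, so rows that repeat a pose let the fingers close. It gives the time, the measured TCP pose, the force, the opening and the grip force at its end, in the units of the state.
- status.get_state(): the state, without advancing time (a new reading comes with each control period).
- vision.camera(name): name is "scene" or "top" or "wrist"; returns the picture (400x640x3 uint8, red, green, blue); there is no depth.
- vision.camera_info(name): a dict with "K" (3x3 intrinsics, pixels), "dist_coeffs" ([k1, k2, p1, p2, k3] as OpenCV has them; the pictures are not rectified), "R" (3x3) and "t" (3): a world point X has camera coordinates R X + t. Camera axes: x right, y down, z forward; pixel columns grow to the right and rows downward; lengths in mm; the calibration is good to about 2 mm. A picture is of the moment at which its call begins: read the wrist's pose just before it. camera_info takes no time and is no camera call; for the wrist camera it gives the pose at the moment of the call.
- r.close_job(): hands the job in; it is judged then, once.
The state is a dict: "time_s": time; "qpos": joint angles; "joint_velocities": joint speeds; "joint_efforts": joint torques, N m; "tcp_pos": TCP position; "orientation": TCP orientation; "ft_force": force on the tool from outside, world axes, zero at the start; "ft_torque": the same for the moment, N m; "width": finger opening in mm; "finger_force": force on a finger pad.
Only numpy, scipy, OpenCV 4.12 (cv2) and the standard library are available. Lean on these libraries where they do the work, as an engineer would, in place of code of your own. Each camera call takes 0.05 s, during which the arm holds its last target. There are 200 camera calls.

## Working session

There is one attempt and no reset: what is moved stays moved. The work goes in short steps, Python scripts to look and compute and a tool call to move; the robot and the scene stay as the last step left them, time stands still between calls to the robot, and variables do not carry over. Pictures are saved under pics/ and viewed, at most 10 in all, crops included, and the job is handed in when it is done.

Besides the shell and the picture viewer there is one more tool, called after ">>>" by a JSON object that holds its "fn" and its "kwargs", one argument or row to a line. step_arm: Moves the arm, as the interface text tells. Scaled input: -1 to 1 covers 200 mm each way for a shift and 45 degrees each way for a turn. Its arguments: {"type":"object","properties":{"plan":{"type":"array","items":{"type":"number","minimum":-1,"maximum":1}},"claw":{"type":"number"},"grip_force":{"type":"number"}},"required":["plan"]}

```bash
mkdir -p pics; ls; python3 - <<'E'
from station import status, vision, r
import cv2,numpy as np
s=status.get_state();print({k:np.round(v,3).tolist() for k,v in s.items()})
for n in("top","scene"):
    im=vision.camera(n);cv2.imwrite(f"pics/{n}0.png",im[:,:,::-1])
    i=vision.camera_info(n);print(n,{k:np.round(v,4).tolist() for k,v in i.items()})
E
```

```text
pics
{'time_s': 0.0, 'qpos': [-1.326, 0.265, 1.605, -0.0, 1.274, -0.037], 'joint_velocities': [-0.0, -0.0, 0.0, 0.001, -0.0, -0.001], 'joint_efforts': [0.003, -50.21, -35.688, 0.073, 0.029, -0.0], 'tcp_pos': [187.555, -647.7, 237.408], 'orientation': [0.99, 0.14, -0.0, -0.001], 'ft_force': [0.897, 0.011, 0.103], 'ft_torque': [0.011, -0.034, 0.041], 'finger_force': 0.0, 'width': 88.153}
top {'K': [[412.2564, 0.0, 320.2767], [0.0, 412.2564, 196.5936], [0.0, 0.0, 1.0]], 'dist_coeffs': [-0.0861, 0.0, 0.0, 0.0, 0.0], 'R': [[-0.0044, -0.9998, 0.0218], [-0.9907, 0.0014, -0.136], [0.1359, -0.0222, -0.9905]], 't': [-27.5222, 570.9738, 1198.8574]}
scene {'K': [[417.3353, 0.0, 317.3229], [0.0, 417.3353, 200.1004], [0.0, 0.0, 1.0]], 'dist_coeffs': [-0.0294, 0.0, 0.0, 0.0, 0.0], 'R': [[0.432, 0.9018, 0.0105], [0.7192, -0.3375, -0.6074], [-0.5442, 0.2699, -0.7944]], 't': [-249.2624, -383.7374, 1428.3397]}
```

View pics/top0.png

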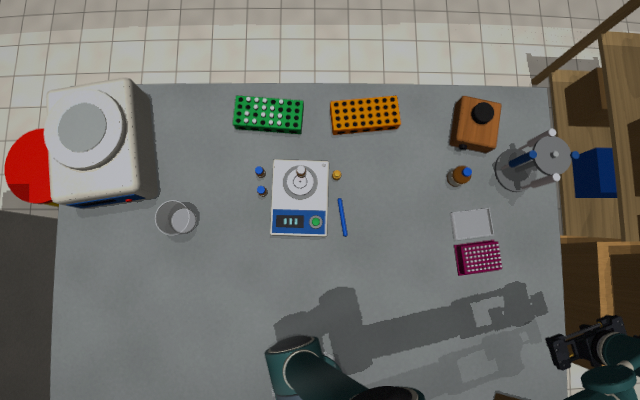

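View pics/scene0.png

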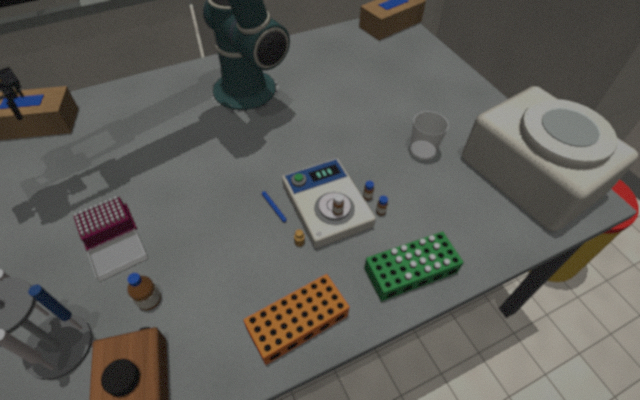

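The top view shows the balance near (300,198), the pan near (300,181), the vial cap near (300,171) and the key near (316,222). I'll enlarge this area.

```bash
cat > h.py <<'E'
from station import status, vision, r
import cv2,numpy as np
def ray(n,px,z,info=None):
    i=info or vision.camera_info(n);K,d,R,t=(np.array(i[k],float) for k in("K","dist_coeffs","R","t"))
    u=cv2.undistortPoints(np.array([[px]],float),K,d)[0,0];c=-R.T@t;v=R.T@np.array([*u,1])
    return c+v*(z-c[2])/v[2]
def proj(n,X,info=None):
    i=info or vision.camera_info(n);K,d,R,t=(np.array(i[k],float) for k in("K","dist_coeffs","R","t"))
    return cv2.projectPoints(np.array(X,float).reshape(-1,1,3),cv2.Rodrigues(R)[0],t,K,d)[0][:,0]
E
python3 - <<'E'
from h import *
a=cv2.imread("pics/top0.png")[152:240,255:350];b=cv2.imread("pics/scene0.png")[155:245,275:370]
o=np.hstack([cv2.resize(a,None,fx=4.2,fy=6,interpolation=2)[:528],np.zeros((528,1,3),np.uint8)])
o=cv2.resize(a,None,fx=4,fy=4,interpolation=2);p=cv2.resize(b,(380,352),interpolation=2)
cv2.imwrite("pics/c0.png",np.hstack([o,p]))
for n,px,z in [("top",(300,181),62),("top",(316,222),50),("scene",(335,207),62),("scene",(299,180),50)]: print(n,ray(n,px,z))
E
```

```text
top [614.46797873  31.14982504  62.        ]
top [493.7249206  -15.99932703  50.        ]
scene [622.5233462   26.66165297  62.        ]
scene [493.96286223 -15.14124413  50.        ]
```

View pics/c0.png

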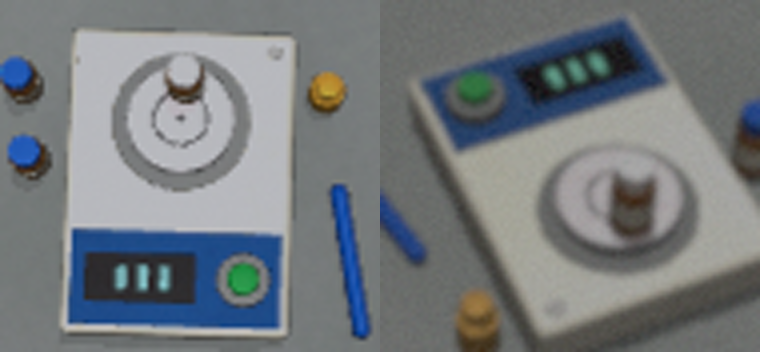

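The crops show the ring dot at top pixel ≈(300.2,181.5). The cap is at ≈(301,168.5), on the far (+x) side of the ring. The key is at ≈(315.5,222). I'll bring the wrist camera over for a better view, with tool y along world x.

```bash
cat >> h.py <<'E'
from scipy.spatial.transform import Rotation as Ro
def plan(p,yaw,tilt=0):
    """target TCP p; tool z down, tool y at angle yaw(deg) in world; tilt: tips lead by tilt deg against tool y"""
    s=status.get_state();A=Ro.from_quat(s["orientation"])
    a=np.radians(yaw);y=np.array([np.cos(a),np.sin(a),0]);z=np.array([0,0,-1.]);x=np.cross(y,z)
    B=Ro.from_matrix(np.array([x,y,z]).T)*Ro.from_rotvec([np.radians(tilt),0,0])
    d=A.inv().apply(np.array(p)-s["tcp_pos"])/200;w=(A.inv()*B).as_rotvec(degrees=True)/45
    print("t",round(s["time_s"],2),"pos",np.round(s["tcp_pos"],1),"shift",np.round(d,3),"turn",np.round(w,3),"f",np.round(s["ft_force"],1),"w",round(float(s["width"]),1))
E
python3 - <<'E'
from h import *
print(ray("top",(301,168.5),123),ray("top",(300.25,181.5),62),ray("top",(315.6,221.8),50))
plan([560,31,300],0)
i=vision.camera_info("wrist");s=status.get_state();R=np.array(i["R"]);A=Ro.from_quat(s["orientation"])
print("cam in tool",A.inv().apply(-R.T@i["t"]-s["tcp_pos"]),"\n",(R@A.as_matrix()).T.round(3),i["K"])
E
```

```text
[639.55275367  26.75532119 123.        ] [612.96501071  30.40616865  62.        ] [494.31954371 -14.82008093  50.        ]
t 0.1 pos [ 187.5 -647.8  237.5] shift [ 2.733 -2.743 -0.307] turn [-0.002 -0.002 -1.641] f [-0.1 -0.1  0.6] w 88.1
cam in tool [  78.13047664    0.22881312 -147.13597395] 
 [[-0.    -0.953 -0.303]
 [ 1.    -0.     0.   ]
 [-0.    -0.303  0.953]] [[343.31719769   0.         317.80999811]
 [  0.         343.31719769 202.83343086]
 [  0.           0.           1.        ]]
```

>>> {"fn": "step_arm", "kwargs": {
  "plan": [0.95,-0.95,-0.3,0,0,-0.6,0.95,-0.95,-0.3,0,0,-0.6,0.95,-0.95,-0.3,0,0,-0.6,0.95,-0.95,-0.3,0,0,-0.6,0.95,-0.95,-0.3,0,0,-0.6]
}}

```text
time_s: 0.72
tcp_pos: [318.6, -410.4, 299.4]
orientation: [0.93, 0.369, 0.0, 0.0]
ft_force: [0.0, -0.1, 0.4]
width: 88.4
finger_force: 0.0
```

```bash
python3 - <<'E'
from h import *
plan([600,31,300],0)
E
```

```text
t 0.72 pos [ 318.6 -410.4  299.4] shift [ 2.538e+00 -6.420e-01 -2.000e-03] turn [ 1.000e-03 -0.000e+00 -1.038e+00] f [ 0.  -0.1  0.4] w 88.4
```

>>> {"fn": "step_arm", "kwargs": {
  "plan": [1,-0.25,0,0,0,-0.7,1,-0.25,0,0,0,-0.7,1,-0.25,0,0,0,-0.7,1,-0.25,0,0,0,-0.7]
}}

```text
time_s: 1.23
tcp_pos: [430.2, -236.7, 298.3]
orientation: [0.794, 0.608, 0.0, -0.0]
ft_force: [-0.7, -0.3, -0.8]
width: 88.2
finger_force: 0.0
```

```bash
python3 - <<'E'
from h import *
plan([600,31,300],0)
E
```

```text
t 1.23 pos [ 430.2 -236.7  298.3] shift [ 1.513  0.472 -0.007] turn [-0.    -0.001 -0.335] f [-0.7 -0.3 -0.8] w 88.2
```

>>> {"fn": "step_arm", "kwargs": {
  "plan": [1,0.33,0,0,0,-0.335,1,0.33,0,0,0,-0.335,1,0.33,0,0,0,-0.335,1,0.33,0,0,0,-0.335,1,0.33,0,0,0,-0.335]
}}

```text
time_s: 1.85
tcp_pos: [546.0, -62.9, 297.9]
orientation: [0.708, 0.707, -0.0, -0.001]
ft_force: [-0.4, -0.4, -0.6]
width: 88.1
finger_force: 0.0
```

```bash
python3 - <<'E'
from h import *
plan([600,10,260],0)
im=vision.camera("wrist");cv2.imwrite("pics/w1.png",im[:,:,::-1])
E
```

```text
t 1.85 pos [546.  -62.9 297.9] shift [0.365 0.27  0.189] turn [-0.002 -0.    -0.002] f [-0.4 -0.4 -0.6] w 88.1
```

View pics/w1.png

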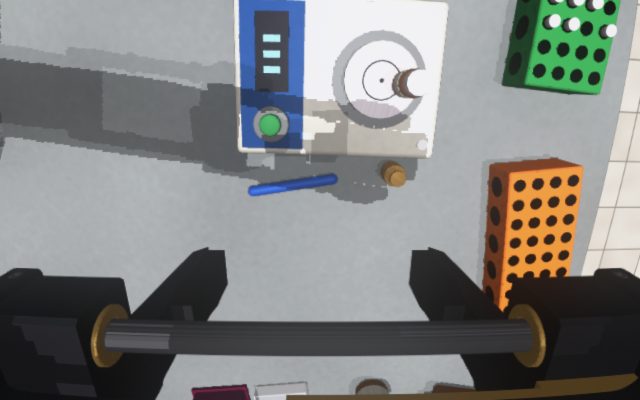

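Wrist view: the dot is at ≈(381,80), the vial foot just right of it and the cap at ≈(415,82), the key at ≈(270,125). I'll move closer for a precise measurement.

>>> {"fn": "step_arm", "kwargs": {
  "plan": [0.32,0.37,0.3,0,0,0,0.32,0.37,0.3,0,0,0,0.32,0.37,0.3,0,0,0,0.32,0.37,0.3,0,0,0]
}}

```text
time_s: 2.4
tcp_pos: [619.4, -2.2, 238.8]
orientation: [0.709, 0.705, -0.001, -0.0]
ft_force: [-0.7, -0.4, -0.5]
width: 88.1
finger_force: 0.0
```

```bash
python3 - <<'E'
from h import *
plan([660,31,130],0)
i=vision.camera_info("wrist");im=vision.camera("wrist")[:,:,::-1];cv2.imwrite("pics/w2.png",im)
for z,X in ((62,[613,30.4,62]),(62,[639,27,62])): print(proj("wrist",X,i))
import pickle;pickle.dump(i,open("w2.pkl","wb"))
c=proj("wrist",[613,30.4,62],i)[0].astype(int);print(c)
x0,y0=max(c[0]-70,0),max(c[1]-75,0);print(x0,y0)
cv2.imwrite("pics/w2c.png",cv2.resize(im[y0:y0+150,x0:x0+200],None,fx=4,fy=4,interpolation=2))
E
```

```text
t 2.4 pos [619.4  -2.2 238.8] shift [0.168 0.203 0.544] turn [-0.001  0.001 -0.007] f [-0.7 -0.4 -0.5] w 88.1
[[311.56114746 144.62546417]]
[[339.14262507 148.08060184]]
[311 144]
241 69
```

View pics/w2c.png

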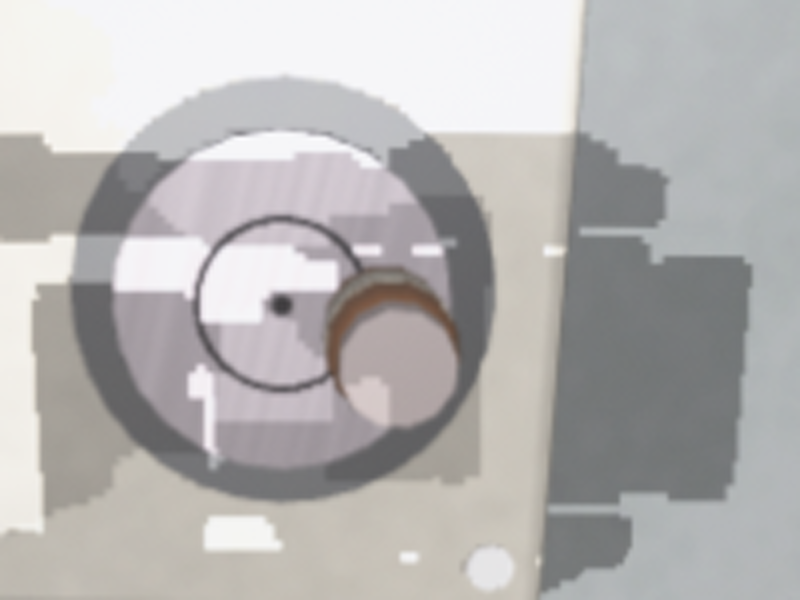

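The dot is at (311.5,145.2), which agrees with the top camera. The cap top centre is at ≈(341,160.8).

```bash
python3 - <<'E'
from h import *
import pickle;i=pickle.load(open("w2.pkl","rb"))
d=ray("wrist",(311.5,145.2),62,i);v=ray("wrist",(341,160.8),123,i);b=ray("wrist",(339.5,152.75),104,i);print(d,v,b)
e=d-v;print(np.degrees(np.arctan2(-e[1],-e[0])),np.hypot(*e[:2]))
for vv in (v,):
  for z,rr in((123,12),(104,14),(67,14),(62,11)):
    P=np.array([[vv[0]+rr*np.cos(a),vv[1]+rr*np.sin(a),z] for a in (0,np.pi/2,np.pi,-np.pi/2)])
    print(z,((proj("wrist",P,i)-[241,69])*4).round().tolist())
E
```

```text
[612.93638411  29.85950125  62.        ] [636.88652564  26.37732241 123.        ] [636.81440565  29.51003697 104.        ]
-8.27242998369178 24.201959604151604
123 [[462.0, 367.0], [401.0, 305.0], [338.0, 368.0], [399.0, 428.0]]
104 [[462.0, 350.0], [395.0, 282.0], [326.0, 350.0], [393.0, 416.0]]
67 [[445.0, 322.0], [385.0, 262.0], [325.0, 323.0], [384.0, 382.0]]
62 [[430.0, 319.0], [384.0, 272.0], [337.0, 319.0], [383.0, 365.0]]
```

```bash
python3 - <<'E'
from h import *
plan([632.8,26.9,150],-9,3)
E
```

```text
t 2.45 pos [619.6  -2.3 239.7] shift [0.147 0.065 0.448] turn [0.068 0.006 0.192] f [0.  0.1 0.1] w 88.1
```

>>> {"fn": "step_arm", "kwargs": {
  "plan": [0.147,0.065,0.448,0.068,0.006,0.192,0.147,0.065,0.448,0.068,0.006,0.192,0.147,0.065,0.448,0.068,0.006,0.192,0.147,0.065,0.448,0.068,0.006,0.192]
}}

```text
time_s: 2.95
tcp_pos: [634.0, 27.5, 151.7]
orientation: [0.76, 0.649, -0.016, -0.019]
ft_force: [1.1, -0.2, -0.2]
width: 88.3
finger_force: 0.0
```

```bash
python3 - <<'E'
from h import *
plan([632.8,26.9,73],-9,3)
E
```

```text
t 2.95 pos [634.   27.5 151.7] shift [-0.004  0.014  0.393] turn [ 0.003 -0.001  0.001] f [ 1.1 -0.2 -0.2] w 88.3
```

>>> {"fn": "step_arm", "kwargs": {
  "plan": [0,0.01,0.15,0,0,0,0,0.01,0.28,0,0,0,0,0.014,0.36,0,0,0,0,0.014,0.37,0,0,0,0,0.014,0.37,0,0,0]
}}

```text
time_s: 3.58
tcp_pos: [633.0, 28.6, 76.5]
orientation: [0.76, 0.65, -0.016, -0.02]
ft_force: [0.1, 0.0, 0.3]
width: 88.0
finger_force: 0.0
```

```bash
python3 - <<'E'
from h import *
plan([632.8,26.9,73],-9,3)
i=vision.camera_info("wrist");im=vision.camera("wrist")[:,:,::-1];cv2.imwrite("pics/w3.png",im)
print(proj("wrist",[[613,30,62],[637.5,26.2,62]],i))
E
```

```text
t 3.58 pos [633.   28.6  76.5] shift [-0.009  0.001  0.018] turn [ 0.001 -0.001  0.002] f [0.1 0.  0.3] w 88.0
[[281.92849004 254.20255988]
 [329.33385565 255.23639176]]
```

View pics/w3.png

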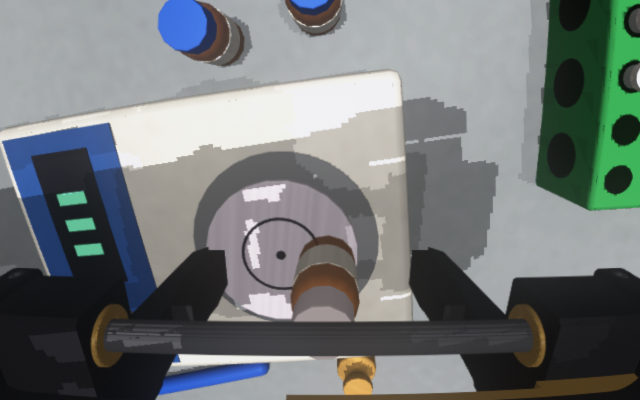

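The view matches the prediction: dot at (281,255), vial foot at ≈(327,250), midway between the fingers. I'll lower to push height and close most of the gap.

>>> {"fn": "step_arm", "kwargs": {
  "plan": [-0.009,0,0.016,0,0,0,-0.009,-0.03,0.016,0,0,0,-0.009,-0.06,0.016,0,0,0,-0.009,-0.085,0.016,0,0,0,-0.009,-0.1,0.016,0,0,0]
}}

```text
time_s: 4.25
tcp_pos: [611.4, 30.3, 73.0]
orientation: [0.76, 0.65, -0.017, -0.021]
ft_force: [0.1, -0.5, 0.2]
width: 88.1
finger_force: 0.0
```

```bash
python3 - <<'E'
from h import *
plan([613-30*.988,30+30*.156,73.5],-9,3)
E
```

```text
t 4.25 pos [611.4  30.3  73. ] shift [-0.    -0.142  0.005] turn [-0.002 -0.001  0.002] f [ 0.1 -0.5  0.2] w 88.1
```

>>> {"fn": "step_arm", "kwargs": {
  "plan": [0,-0.012,0.001,0,0,0,0,-0.024,0.002,0,0,0,0,-0.036,0.002,0,0,0,0,-0.048,0.003,0,0,0,0,-0.06,0.004,0,0,0]
}}

```text
time_s: 4.88
tcp_pos: [599.9, 32.0, 72.8]
orientation: [0.76, 0.65, -0.017, -0.021]
ft_force: [0.1, 0.7, 0.1]
width: 88.1
finger_force: 0.1
```

>>> {"fn": "step_arm", "kwargs": {
  "plan": [0,-0.012,0.001,0,0,0,0,-0.024,0.001,0,0,0,0,-0.036,0.002,0,0,0,0,-0.046,0.002,0,0,0,0,-0.05,0.003,0,0,0]
}}

```text
time_s: 5.5
tcp_pos: [589.9, 33.6, 72.7]
orientation: [0.76, 0.65, -0.017, -0.021]
ft_force: [0.2, -0.0, 0.6]
width: 88.0
finger_force: 0.1
```

```bash
python3 - <<'E'
from h import *
plan([613-30*.988,30+30*.156,73],-9,3)
i=vision.camera_info("wrist");im=vision.camera("wrist")[:,:,::-1];cv2.imwrite("pics/w4.png",im)
print(proj("wrist",[[613,30,62]],i))
E
```

```text
t 5.5 pos [589.9  33.6  72.7] shift [ 0.    -0.033  0.   ] turn [-0.001 -0.001  0.002] f [ 0.2 -0.   0.6] w 88.0
[[365.95210513 256.33183569]]
```

View pics/w4.png

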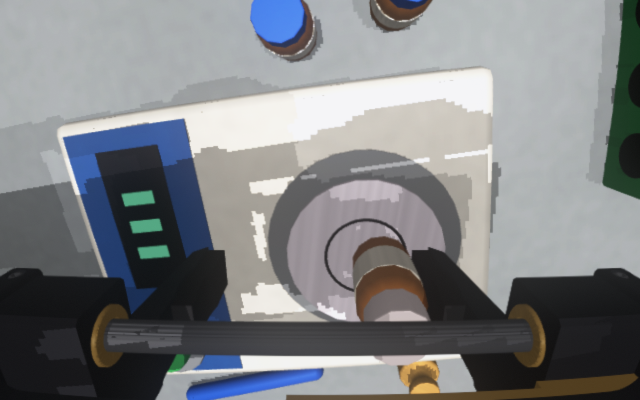

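The vial is upright with its foot centre at column ≈381; the dot should be at ≈366, so about 7 mm remain, as computed. I'll push the rest, then back off a little.

>>> {"fn": "step_arm", "kwargs": {
  "plan": [0,-0.012,0.001,0,0,0,0,-0.022,0.001,0,0,0,0,-0.03,0.002,0,0,0,0,-0.033,0.002,0,0,0,0,-0.033,0.002,0,0,0]
}}

```text
time_s: 6.18
tcp_pos: [583.4, 34.6, 72.7]
orientation: [0.76, 0.65, -0.017, -0.021]
ft_force: [-0.7, 0.4, -0.4]
width: 88.1
finger_force: 0.0
```

>>> {"fn": "step_arm", "kwargs": {
  "plan": [0,0.02,0,0,0,0,0,0.06,0,0,0,0,0,0.12,0,0,0,0,0,0.15,0,0,0,0,0,0.15,0,0,0,0]
}}

```text
time_s: 6.8
tcp_pos: [613.8, 29.8, 71.0]
orientation: [0.76, 0.65, -0.017, -0.021]
ft_force: [0.1, 0.2, -0.2]
width: 88.0
finger_force: 0.0
```

```bash
python3 - <<'E'
from h import *
plan([610,30,150],-9,3)
i=vision.camera_info("wrist");im=vision.camera("wrist")[:,:,::-1]
c=proj("wrist",[613,30,62],i)[0];print(c)
for z,rr in((104,14),(67,14),(123,12)):
  P=np.array([[613+rr*np.cos(a),30+rr*np.sin(a),z] for a in np.linspace(0,2*np.pi,90)])
  o=proj("wrist",P,i);print(z,o[:,0].min(),o[:,0].max(),o[:,1].min())
P=np.array([[613+20*np.cos(a),30+20*np.sin(a),62] for a in np.linspace(0,2*np.pi,90)]);o=proj("wrist",P,i);print("ring",o.min(0),o.max(0))
x0,y0=int(c[0])-100,int(c[1])-75;print(x0,y0)
cv2.imwrite("pics/w5.png",cv2.resize(im[y0:y0+150,x0:x0+200],None,fx=4,fy=4,interpolation=2))
E
```

```text
t 6.8 pos [613.8  29.8  71. ] shift [-0.002 -0.04  -0.394] turn [-0.001 -0.001  0.002] f [ 0.1  0.2 -0.2] w 88.0
[318.01250449 256.7662623 ]
104 276.5071956166554 348.4293537792856 273.5165796770306
67 289.03084792872266 346.1496021735399 234.95800671351998
123 273.09907706742274 344.1004272833108 307.8916701744953
ring [278.5640953  219.48973994] [357.92065455 291.29408938]
218 181
```

View pics/w5.png

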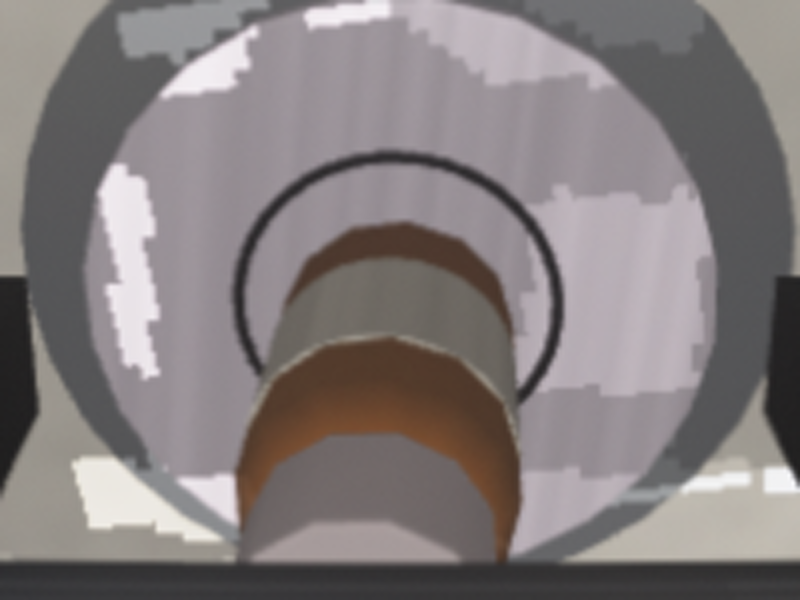

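The vial is upright inside the ring, within about 1 mm of centre: body columns match the prediction and the ring is clear on both sides. I'll rise straight up, then go to the key with the fingers shut.

>>> {"fn": "step_arm", "kwargs": {
  "plan": [0,-0.005,-0.05,0,0,0,0,-0.015,-0.2,0,0,0,0,-0.025,-0.4,0,0,0,0,-0.025,-0.4,0,0,0]
}}

```text
time_s: 7.35
tcp_pos: [615.4, 30.1, 156.2]
orientation: [0.76, 0.65, -0.014, -0.018]
ft_force: [1.0, -0.7, 0.9]
width: 87.9
finger_force: 0.0
```

```bash
python3 - <<'E'
from h import *
plan([494,-15,150],0,0)
E
```

```text
t 7.35 pos [615.4  30.1 156.2] shift [-0.317 -0.563  0.056] turn [-0.057 -0.007 -0.198] f [ 1.  -0.7  0.9] w 87.9
```

>>> {"fn": "step_arm", "kwargs": {
  "plan": [-0.317,-0.563,0.03,-0.057,-0.007,-0.198,-0.317,-0.563,0.03,-0.057,-0.007,-0.198,-0.317,-0.563,0.03,-0.057,-0.007,-0.198,-0.317,-0.563,0.03,-0.057,-0.007,-0.198,-0.317,-0.563,0.03,-0.057,-0.007,-0.198],
  "claw": -1,
  "grip_force": 10
}}

```text
time_s: 7.98
tcp_pos: [493.0, -14.9, 151.9]
orientation: [0.707, 0.707, -0.002, -0.002]
ft_force: [-0.2, 0.1, 0.2]
width: 40.5
finger_force: 0.0
```

```bash
python3 - <<'E'
from h import *
i=vision.camera_info("wrist");im=vision.camera("wrist")[:,:,::-1]
plan([494,-15,65],0,0)
c=proj("wrist",[494,-15,52],i)[0];print(c)
g=cv2.inRange(cv2.cvtColor(im,cv2.COLOR_BGR2HSV),(45,90,50),(80,255,255));n,l,st,ce=cv2.connectedComponentsWithStats(g)
for k in range(1,n):
  if st[k,4]>80: print(st[k],ce[k],ray("wrist",ce[k],53,i))
cv2.imwrite("pics/w6.png",im)
E
```

```text
t 8.03 pos [493.  -14.9 151.8] shift [-0.001  0.008  0.434] turn [-0.009 -0.     0.   ] f [-0.   0.2 -0.2] w 36.2
[320.65236678 202.51521824]
[631 106   9  36 186] [636.24731183 128.48924731] [731.31517666  44.22836518  53.        ]
[309 120  27  12 297] [322.07407407 125.22558923] [494.86676119  42.38981969  53.        ]
[303 193  33  33 836] [319.27392344 208.88636364] [492.96824515 -19.73922232  53.        ]
```

View pics/w6.png

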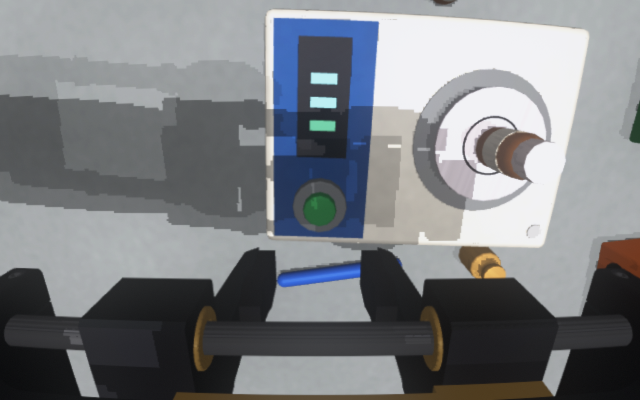

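The view shows the key at (319,208) and the vial still upright in its ring. I'll triangulate the key height using the three cameras' blobs.

```bash
python3 - <<'E'
from h import *
for n,f,(x0,y0,x1,y1) in (("top","top0",(300,205,335,240)),("scene","scene0",(275,160,320,200)),("wrist","w6",(290,180,350,240))):
  im=cv2.imread(f"pics/{f}.png")[y0:y1,x0:x1];h=cv2.cvtColor(im,cv2.COLOR_BGR2HSV)
  g=cv2.inRange(h,(45,100,40),(80,255,255));k,l,st,ce=cv2.connectedComponentsWithStats(g);j=1+st[1:,4].argmax()
  c=ce[j]+[x0,y0];print(n,st[j,2:],c,[ray(n,c,z).round(1).tolist() for z in(50,54,58,62)])
plan([493.5,-17,65],0,0)
E
```

```text
top [ 8  8 49] [315.32653061 221.42857143] [[495.4, -14.0, 50.0], [495.1, -14.0, 54.0], [494.8, -13.9, 58.0], [494.5, -13.9, 62.0]]
scene [ 7  7 43] [298.13953488 176.8372093 ] [[482.8, -12.7, 50.0], [486.0, -14.0, 54.0], [489.2, -15.3, 58.0], [492.4, -16.6, 62.0]]
wrist [ 32  33 822] [319.26277372 208.8783455 ] [[492.9, -20.7, 50.0], [492.9, -19.3, 54.0], [492.9, -18.0, 58.0], [492.9, -16.6, 62.0]]
t 8.03 pos [493.  -14.9 151.8] shift [-0.011  0.006  0.434] turn [-0.009 -0.     0.   ] f [-0.   0.2 -0.2] w 36.2
```

>>> {"fn": "step_arm", "kwargs": {
  "plan": [-0.008,0.003,0.1,-0.009,0,0,-0.008,0.003,0.25,-0.009,0,0,-0.008,0.003,0.38,-0.009,0,0,-0.008,0.003,0.4,-0.009,0,0,-0.008,0.003,0.4,-0.009,0,0]
}}

```text
time_s: 8.65
tcp_pos: [492.0, -16.5, 71.5]
orientation: [0.707, 0.707, -0.0, -0.001]
ft_force: [0.0, 0.1, -0.1]
width: 0.2
finger_force: 0.0
```

```bash
python3 - <<'E'
from h import *
plan([493.2,-16.5,62],0,0)
E
```

```text
t 8.65 pos [492.  -16.5  71.5] shift [0.    0.006 0.047] turn [-0.002 -0.     0.   ] f [ 0.   0.1 -0.1] w 0.2
```

Next, descend slowly and watch the force.

>>> {"fn": "step_arm", "kwargs": {
  "plan": [0,0.006,0.01,0,0,0,0,0.006,0.02,0,0,0,0,0.006,0.03,0,0,0,0,0.006,0.04,0,0,0,0,0.006,0.045,0,0,0]
}}

```text
time_s: 9.28
tcp_pos: [493.7, -16.8, 64.2]
orientation: [0.707, 0.707, 0.0, 0.0]
ft_force: [-2.9, -0.1, 16.9]
width: 0.6
finger_force: 8.4
```

>>> {"fn": "step_arm", "kwargs": {
  "plan": [0,0,0.005,0,0,0,0,0,0.01,0,0,0,0,0,0.01,0,0,0]
}}

```text
time_s: 9.65
tcp_pos: [493.7, -16.8, 64.0]
orientation: [0.707, 0.707, 0.0, 0.0]
ft_force: [-7.3, 0.3, 26.7]
width: 0.6
finger_force: 12.8
```

>>> {"fn": "step_arm", "kwargs": {
  "plan": [0,0,0.005,0,0,0,0,0,0.01,0,0,0,0,0,0.01,0,0,0]
}}

```text
time_s: 10.02
tcp_pos: [493.8, -16.9, 63.7]
orientation: [0.707, 0.707, -0.0, 0.0]
ft_force: [-14.1, 0.9, 38.6]
width: 0.1
finger_force: 19.4
```

Hard stop at 64 mm, with more force than I wanted. I'll back off in small steps and see whether the spring force fades over about 5 mm.

>>> {"fn": "step_arm", "kwargs": {
  "plan": [0,0,-0.01,0,0,0,0,0,-0.02,0,0,0,0,0,-0.02,0,0,0]
}}

```text
time_s: 10.4
tcp_pos: [493.6, -16.8, 64.2]
orientation: [0.707, 0.707, 0.0, 0.0]
ft_force: [-0.9, -0.1, 11.6]
width: 0.5
finger_force: 5.9
```

>>> {"fn": "step_arm", "kwargs": {
  "plan": [0,0,-0.006,0,0,0,0,0,-0.006,0,0,0]
}}

```text
time_s: 10.65
tcp_pos: [493.5, -16.8, 64.3]
orientation: [0.707, 0.707, 0.0, 0.0]
ft_force: [2.0, -0.2, 6.2]
width: 0.3
finger_force: 3.3
```

>>> {"fn": "step_arm", "kwargs": {
  "plan": [0,0,-0.006,0,0,0,0,0,-0.006,0,0,0]
}}

```text
time_s: 10.9
tcp_pos: [492.4, -16.8, 64.6]
orientation: [0.707, 0.707, -0.0, -0.0]
ft_force: [2.8, -0.5, 2.1]
width: 0.4
finger_force: 1.4
```

>>> {"fn": "step_arm", "kwargs": {
  "plan": [0,0,-0.006,0,0,0,0,0,-0.006,0,0,0]
}}

```text
time_s: 11.15
tcp_pos: [492.0, -16.7, 65.6]
orientation: [0.707, 0.707, -0.001, -0.001]
ft_force: [1.6, 0.4, 2.0]
width: 1.0
finger_force: 1.2
```

>>> {"fn": "step_arm", "kwargs": {
  "plan": [0,0,-0.006,0,0,0,0,0,-0.006,0,0,0]
}}

```text
time_s: 11.4
tcp_pos: [491.9, -16.7, 66.8]
orientation: [0.707, 0.707, -0.001, -0.001]
ft_force: [0.2, -0.6, 2.0]
width: 0.3
finger_force: 0.9
```

>>> {"fn": "step_arm", "kwargs": {
  "plan": [0,0,-0.006,0,0,0,0,0,-0.006,0,0,0]
}}

```text
time_s: 11.65
tcp_pos: [491.8, -16.7, 68.0]
orientation: [0.707, 0.707, -0.001, -0.001]
ft_force: [1.2, -0.2, 1.5]
width: 0.3
finger_force: 0.6
```

>>> {"fn": "step_arm", "kwargs": {
  "plan": [0,0,-0.01,0,0,0,0,0,-0.01,0,0,0]
}}

```text
time_s: 11.9
tcp_pos: [491.8, -16.6, 70.0]
orientation: [0.707, 0.707, -0.001, -0.001]
ft_force: [-0.3, 0.7, 0.9]
width: 0.6
finger_force: 0.0
```

The finger force falls linearly from about 3 N total at 64.5 mm to 0 near 69.5 mm. That is the key's full 5 mm travel, so it was pressed fully down and has returned. I'll retreat and check.

>>> {"fn": "step_arm", "kwargs": {
  "plan": [0,0,-0.2,0,0,0,0,0,-0.45,0,0,0,-0.1,0,-0.7,0,0,0,-0.1,0,-0.7,0,0,0,-0.1,0,-0.7,0,0,0]
}}

```text
time_s: 12.52
tcp_pos: [491.9, -36.6, 209.5]
orientation: [0.707, 0.707, -0.001, -0.001]
ft_force: [-0.9, 0.2, 0.2]
width: 0.5
finger_force: 0.0
```

```bash
python3 - <<'E'
from h import *
i=vision.camera_info("wrist");im=vision.camera("wrist")[:,:,::-1]
c=proj("wrist",[613,30,62],i)[0];print(c,proj("wrist",[613,30,123],i)[0])
x0,y0=int(c[0])-60,max(int(c[1])-60,0);print(x0,y0)
a=cv2.resize(im[y0:y0+120,x0:x0+120],(480,480),interpolation=2)
t=vision.camera("top")[150:240,250:350,::-1];cv2.imwrite("pics/f.png",np.hstack([a,cv2.resize(t,(320,480),interpolation=2)]))
print(vision.camera("top").shape,status.get_state()["time_s"])
E
```

```text
[462.49330296 110.07899837] [498.15660611 114.40894212]
402 50
(400, 640, 3) 12.675
```

View pics/f.png

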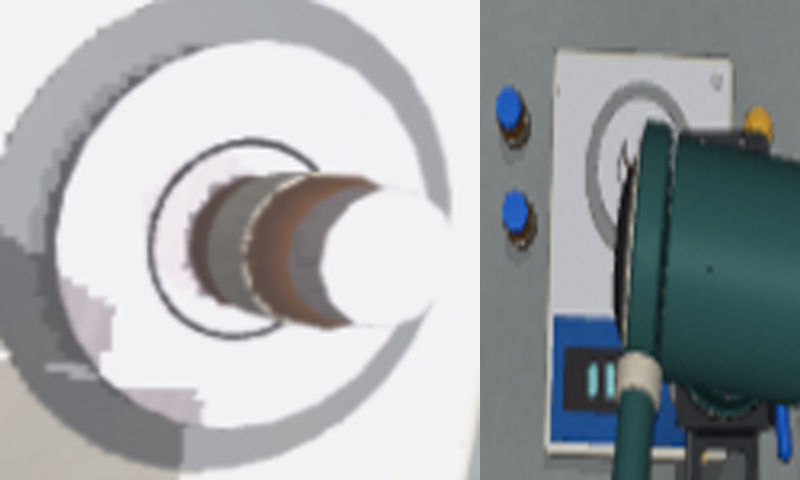

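The vial is upright and centred: the cap is at crop (385,257), against a predicted (385,258). The other objects look unmoved and the robot is clear, so I'll hand in.

```bash
python3 -c "
from station import r
print(r.close_job())"
```

```text
the job is handed in; nothing more can be done
None
```

I nudged the vial to within about 1 mm of the pan's centre, where it still stood upright, then pressed the green key fully down and released it; the press reached about 39 N before I backed off, and I handed the job in at about 12.7 s.

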